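# Close, pin and press a vacuum filter holder

## Task

Swing the open upper half of the hinged filter holder down onto its lower half, then take the knobbed locating pin out of its stand and put it through the hole in the upper half into the hole beneath. Push the pin home so that its collar squeezes the two halves fully shut against their spring plungers, and finish like that: still gripping the pin's knob and pressing it down, because the holder springs open when let go. Leave the flask, the bottle and the beaker where they stand.

Things in the scene. Friction and masses are not known exactly. Their poses are not given: they have to be found in the camera images.
- holder: Aluminium lower half of the filter holder, fixed to the bench: block 150 (x) x 100 (y) x 34 mm high. Origin at the centre of its underside, z up. Hinge axis on its -x side (towards the robot), along y at x -60, z 42; pin hole on its +x side. A 12 mm hose nipple sticks out 28 mm on its +y side, at x -20. Shut, a 2 mm gap stays between the halves.
- lid (a joint): Hinge of the upper half, rad: 0 = fully shut (hard stop), grows as it opens up and towards the robot, to 1.7. It stays at any angle it is left at (friction 0.2 N m, weight 0.24 kg). Swung down it stops on two spring plungers at about 0.06, its hole 7 mm high; about 9 N down at the hole shuts it, and let go it springs back to 0.06. The pin already passes both holes at 0.06.
- lid_hinge (a point): Middle of the hinge axis. Axes turn with the upper half: x from the hinge along the plate to the pin hole, z out of its outer face (the top when shut). The plate is aluminium, 12 mm thick (z -6 to +6), 90 mm wide, from 10 to 135 mm from the axis, with a flush round window 56 mm across centred at 46 mm.
- lid_push (a point): Point on the outer face of the upper half, on its centre line 92 mm from the hinge axis: plain flat metal, good to push on. Axes as at lid_hinge.
- lid_hole (a point): Centre of the round through hole, 13 mm across, in the upper half, at its outer face, 115 mm from the hinge axis. 48 mm above the bench when shut. Axes as at lid_hinge.
- holder_hole (a point): Centre of the mouth of the 13 mm wide, 30 mm deep hole in the top of the lower half, 34 mm above the bench, at x +55 in the holder's frame: straight below lid_hole when shut. Axes as the holder's.
- pin: Loose locating pin, 0.1 kg: steel shank 10 mm across, 36 mm long, tapered tip; steel collar 30 mm across (36 to 41 mm up); black round knob 20 mm across (41 to 81 mm up). Origin at the tip, z towards the knob. Stands upright in its stand, collar on the stand's top, tip 4 mm above the bench. Home in the shut holder, its tip is 12 mm above the bench, clear of the hole's bottom.
- pin_tip (a point): Tip of the pin (its origin).
- pin_stand: White plastic block 56 x 56 x 40 mm, fixed to the bench, with a 13 mm wide, 38 mm deep hole in the middle of its top. Origin at the centre of its underside. It stands to the left or to the right of the holder.
- flask: Conical glass flask, 80 mm across, 120 mm tall, loose, on the other side of the holder from the stand. Origin at the centre of its underside. Leave it.
- reagent: Amber bottle, 54 mm across, 130 mm tall, loose, beyond the holder on the left. Origin at the centre of its underside. Leave it.
- beaker: White beaker, 64 mm across, 75 mm tall, loose, beyond the holder on the right. Origin at the centre of its underside. Leave it.

How it is judged:
By the outcome, as a careful person would: the job done as asked, in the order asked, and still so for the second after the job is handed in, while the arm keeps its last pose, push and grip.
It also fails if it takes over 56 s, if anything falls off the work surface, if the arm or the gripper's body presses on something with over 40 N, if the wrist force passes 120 N, or if a joint passes its speed limit or range.

## Robot

A 6-joint arm with a two-finger parallel gripper is mounted at the origin on the work surface. World frame = base frame: x ahead of the robot, y to its left, z up, the work surface at z = 0. Lengths are in mm, angles in rad, forces in N, time in s.
With the tool pointing down it reaches from about 350 to 1000 mm from the base axis. Payload 7.1 kg.
Tool frame: the origin (TCP) lies on the centre line of the jaws, within the pads' length; the fingertips stand 11 mm ahead of it and the grasp point (between the pads) lies 8 mm behind it; z points along the fingers, y is the line along which they close (so a half turn about z gives the same grasp; the last joint's range is limited). The gripper opens to 85 mm and grips with 20 to 120 N. Pads are 22 mm wide; open, the fingers measure 114 mm over their backs; the gripper's body (76 mm by 85 mm) begins 54 mm behind the grasp point. The pads swing forward as they close: fully open they stand 13 mm farther back than shut.
Start: joints at [-1.274, 0.423, 1.63, -0, 1.089, -0.019], TCP at [194.128, -594.07, 216.619] pointing down, gripper open.
Joint ranges: [-3, 3], [-0.9, 2.11], [0.09, 2.58], [-1.31, 4.45], [0.11, 2.69], [-2.54, 2.54]. Speed limits (rad/s): [2.39, 2.39, 3.01, 3.14, 3.14, 3.14].

## Interface

Orientations are given as a unit quaternion [x, y, z, w].
In Python, from workcell import env, optics gives the robot as it stands (env), with the cameras (optics).
- The arm moves only by the shell command python3 steer.py 'ROWS' [OPENING] [FORCE]. ROWS is a JSON list of rows, 1 to 10 of them, each of 6 numbers: dx, dy, dz in mm, then a rotation vector rx, ry, rz in rad; each row is the pose to reach, as a shift and turn from the pose commanded when the command began, along the tool's axes at that moment; what a row does not reach only later rows make up. A row lasts 1/8 s, in which the tool goes at most 62.5 mm and 0.188 rad, less where a joint would pass 70% of its speed; a pose out of reach is approached as far as the arm can. OPENING is the finger opening in mm, set as the command begins (- or left out keeps the last). The fingers move at their own pace and stop on an object; FORCE is the grip in N (left out, the last holds). Time passes only in rows, so rows that do not move let the fingers close. It prints the time, the measured TCP pose, the force, the opening and the grip force at its end.
- env.read_state(): the state, without advancing time (a new reading comes with each control period).
- optics.camera(name): name is "scene" or "top" or "wrist"; returns the picture (384x512x3 uint8, red, green, blue); there is no depth.
- optics.camera_info(name): a dict with "camera_matrix" (3x3 intrinsics, pixels), "extrinsics" (4x4, takes a point from camera to world coordinates); the wrist camera has in their place "mount" (4x4, takes a point from camera to tool coordinates, whose origin is the TCP and whose axes are the flange's). Camera axes: x right, y down, z forward; pixel columns grow to the right and rows downward; lengths in mm; the calibration is good to about 2 mm. A picture is of the moment at which its call begins: read the wrist's pose just before it. camera_info takes no time and is no camera call.
- env.sign_off(): hands the job in; it is judged then, once.
The state is a dict: "t": time; "joint_pos": joint angles; "joint_vel": joint speeds; "tau": joint torques, N m; "ee_pos": TCP position; "tcp_rot": TCP orientation; "force": force on the tool from outside, world axes, zero at the start; "ft_torque": the same for the moment, N m; "opening": finger opening in mm; "gripper_force": force on a finger pad.
Only numpy, scipy, OpenCV 4.12 (cv2) and the standard library are available. Lean on these libraries where they do the work, as an engineer would, in place of code of your own. Each camera call takes 0.05 s, during which the arm holds its last target. There are 200 camera calls.

## Working session

There is one attempt and no reset: what is moved stays moved. The work goes in short steps, Python scripts to look and compute and a shell command to move; the robot and the scene stay as the last step left them, time stands still between calls to the robot, and variables do not carry over. Pictures are saved under pics/ and viewed, at most 10 in all, crops included, and the job is handed in when it is done.

```bash
ls; mkdir -p pics
python3 - <<'E'
from workcell import env, optics
import cv2,numpy as np
np.set_printoptions(precision=4,suppress=True)
s=env.read_state();print(s)
for n in("scene","top"):
    cv2.imwrite(f"pics/{n}0.png",optics.camera(n)[:,:,::-1])
for n in("scene","top","wrist"):
    print(n,optics.camera_info(n))
E
```

```text
pics
steer.py
workcell.py
{'t': 0.0, 'joint_pos': array([-1.274 ,  0.4239,  1.6307,  0.    ,  1.0886, -0.019 ]), 'joint_vel': array([ 0.0014, -0.0022, -0.0022,  0.0008,  0.0015, -0.0009]), 'tau': array([ -0.0014, -55.7381, -28.1741,  -0.0001,   0.0076,  -0.    ]), 'ee_pos': array([ 193.9666, -593.5202,  215.8138]), 'tcp_rot': array([ 0.9876,  0.1572, -0.0001, -0.0008]), 'force': array([1.1521, 0.0099, 0.247 ]), 'ft_torque': array([0.0429, 0.002 , 0.0144]), 'gripper_force': 0.0, 'opening': 85.42134004594176}
scene {'camera_matrix': array([[459.6637,   0.    , 259.3047],
       [  0.    , 459.6637, 192.3383],
       [  0.    ,   0.    ,   1.    ]]), 'extrinsics': array([[   0.5557,    0.6471,   -0.5221, 1182.2585],
       [   0.8314,   -0.433 ,    0.3483, -361.7842],
       [  -0.0007,   -0.6276,   -0.7786,  906.5788],
       [   0.    ,    0.    ,    0.    ,    1.    ]])}
top {'camera_matrix': array([[496.1887,   0.    , 263.2008],
       [  0.    , 496.1887, 191.0574],
       [  0.    ,   0.    ,   1.    ]]), 'extrinsics': array([[  -0.0144,   -0.9982,    0.0577,  547.5181],
       [  -0.9998,    0.0136,   -0.0152,   -2.0158],
       [   0.0144,   -0.0579,   -0.9982, 1155.8354],
       [   0.    ,    0.    ,    0.    ,    1.    ]])}
wrist {'camera_matrix': array([[292.6614,   0.    , 253.9779],
       [  0.    , 292.6614, 193.6782],
       [  0.    ,   0.    ,   1.    ]]), 'mount': array([[   0.0007,   -0.9512,   -0.3085,   78.4862],
       [   1.    ,    0.0008,   -0.0003,    0.462 ],
       [   0.0005,   -0.3085,    0.9512, -157.909 ],
       [   0.    ,    0.    ,    0.    ,    1.    ]])}
```

View pics/scene0.png

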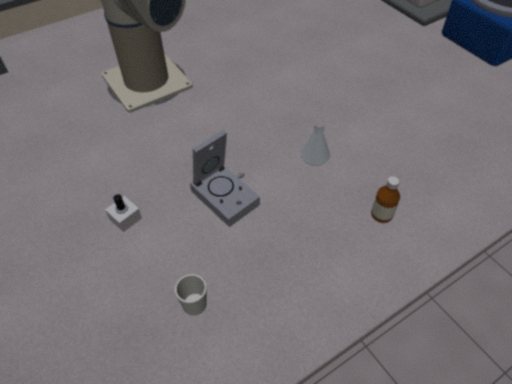

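View pics/top0.png

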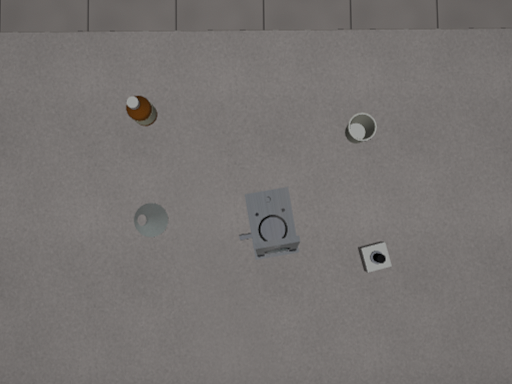

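The scene picture shows the holder with its lid about upright at (225,180), the stand and pin at (122,210), the flask at (316,145), the bottle at (385,203) and the beaker at (191,293). In the top picture the holder is at (272,220) with the nipple at (245,237), and the stand is on the right at (376,257).

```bash
cat > h.py <<'E'
from workcell import env, optics
import cv2,numpy as np
from scipy.spatial.transform import Rotation as R
np.set_printoptions(precision=2,suppress=True)
def cam(n,s=None):
    i=optics.camera_info(n)
    if n!="wrist": return i["camera_matrix"],i["extrinsics"]
    s=s or env.read_state()
    T=np.eye(4);T[:3,:3]=R.from_quat(s["tcp_rot"]).as_matrix();T[:3,3]=s["ee_pos"]
    return i["camera_matrix"],T@i["mount"]
def ray(c,uv):
    K,E=c;d=E[:3,:3]@np.linalg.solve(K,[uv[0],uv[1],1]);return E[:3,3],d
def onz(c,uv,z):
    o,d=ray(c,uv);return o+d*(z-o[2])/d[2]
def proj(c,p):
    K,E=c;q=K@(E[:3,:3].T@(np.asarray(p)-E[:3,3]));return q[:2]/q[2]
def meet(c1,u1,c2,u2):
    o1,d1=ray(c1,u1);o2,d2=ray(c2,u2);A=np.c_[d1,-d2]
    t=np.linalg.lstsq(A,o2-o1,rcond=None)[0];a,b=o1+d1*t[0],o2+d2*t[1]
    return (a+b)/2,np.linalg.norm(a-b)
def totool(p,s=None):
    s=s or env.read_state();return R.from_quat(s["tcp_rot"]).inv().apply(np.asarray(p)-s["ee_pos"])
E
python3 - <<'E'
from h import *
t=cv2.imread("pics/top0.png");s=cv2.imread("pics/scene0.png")
a=cv2.resize(t[175:275,230:400],None,fx=4.6,fy=4.6,interpolation=cv2.INTER_CUBIC)[:,:780]
cv2.imwrite("pics/topc.png",a)
c=cam("top");sc=cam("scene")
for n,u,z in[("stand",(376,256),40),("knob",(379,258),85),("far L",(247,192),34),("far R",(289,188),34),("near L",(258,254),34),("near R",(298,248),34),("nip",(240,237),20)]:print(n,onz(c,u,z))
print("knob scene",onz(sc,(119,199),85), "pin 2view",meet(c,(379,258),sc,(118,196)))
E
```

```text
stand [ 462.62 -269.94   40.  ]
knob [ 461.66 -265.49   85.  ]
far L [610.67  17.6   34.  ]
far R [618.46 -77.7   34.  ]
near L [470.75  -5.37  34.  ]
near R [482.79 -95.63  34.  ]
nip [508.95  35.08  20.  ]
knob scene [ 470.4  -269.72   85.  ] pin 2view (array([ 461.04, -266.95,   84.15]), np.float64(2.6379964257560657))
```

View pics/topc.png

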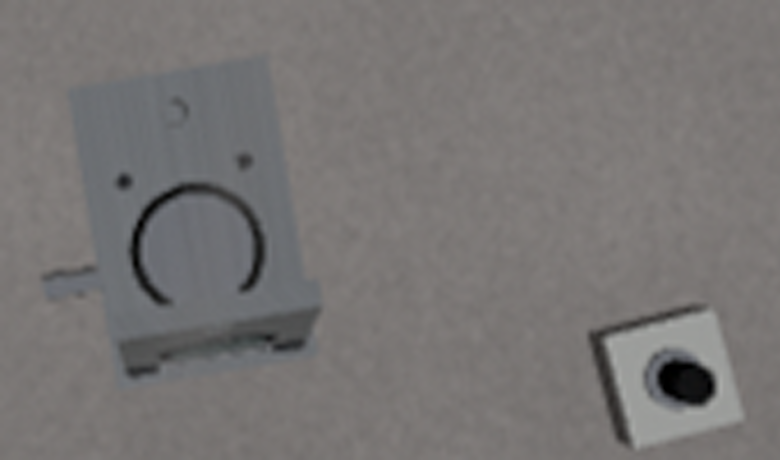

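The enlarged top crop shows the pin hole at (176,111), the window ring centred near (200,247), and the lid's top edge running from (118,342) to (320,310). The stand's collar is at (672,378). I'll move over the stand first, turning the tool to about the holder's yaw (0.17), and look with the wrist camera.

```bash
python3 steer.py '[[45,-28,2,0,0,0.02],[90,-57,4,0,0,0.04],[135,-86,6,0,0,0.07],[180,-115,8,0,0,0.1],[225,-143,10,0,0,0.13],[270,-172,12,0,0,0.15],[315,-200,14,0,0,0.15],[356,-227,15,0,0,0.15],[356,-227,15,0,0,0.15],[356,-227,15,0,0,0.15]]' 85
python3 - <<'E'
from h import *
s=env.read_state();i=optics.camera("wrist")[:,:,::-1];cv2.imwrite("pics/w1.png",i)
print(s["ee_pos"],s["tcp_rot"],s["force"],s["t"],proj(cam("wrist",s),(462,-268,45)))
E
```

```text
t: 1.35
ee_pos: [461.7, -267.7, 201.4]
tcp_rot: [0.997, 0.083, -0.0, -0.0]
force: [-0.0, -0.1, -0.1]
opening: 84.8
gripper_force: 0.0
[ 461.7  -267.67  201.36] [ 1.    0.08 -0.   -0.  ] [-0.03 -0.12 -0.12] 1.35 [253.95 173.24]
```

View pics/w1.png

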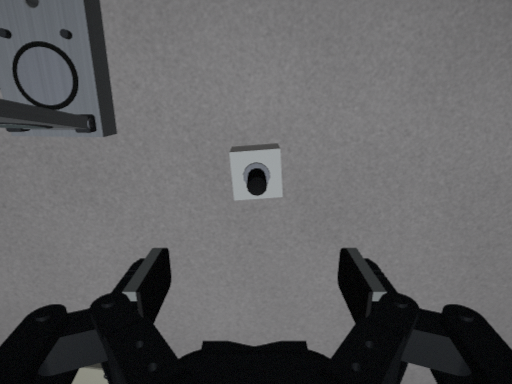

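The wrist view shows the stand's white top centred at about (257,172), the knob top at about (257,186), and the holder at the upper left, nearly parallel to the image. I'll measure the stand and knob, then move over the holder.

```bash
python3 - <<'E'
from h import *
s=env.read_state();i=cv2.imread("pics/w1.png");c=cam("wrist",s);K,E=c
g=cv2.cvtColor(i,cv2.COLOR_BGR2GRAY)
r=g[140:215,220:300]
ct,_=cv2.findContours(cv2.morphologyEx((r>165).astype(np.uint8),cv2.MORPH_CLOSE,np.ones((25,25))),0,2)
q=max(ct,key=cv2.contourArea);b=cv2.minAreaRect(q);print("white",b)
P=np.array([onz(c,p+np.array([220,140]),40) for p in cv2.boxPoints(b)]);print(P,P.mean(0),np.linalg.norm(P-np.roll(P,1,0),axis=1))
m=(r<55).astype(np.uint8);ct,_=cv2.findContours(m[20:],0,2);q=max(ct,key=cv2.contourArea)
x,y,w,h=cv2.boundingRect(q);print("dark",x+220,y+160,w,h)
# knob top: bottom arc
u=(x+220+w/2-.5, y+160+h-.5-w/2);print("knob top",onz(c,u,85),onz(c,(u[0]-w/2,u[1]),85)-onz(c,(u[0]+w/2,u[1]),85))
# next: TCP target over holder
print("tool delta to (545,-45,225)",totool((545,-45,225)))
E
python3 steer.py '[[45,-20,-3],[90,-40,-6]]' 2>&1 | tail -2; echo
```

```text
~~~~~~~^^^^^^^^^^^^^^^
ValueError: each row has 6 numbers
Traceback (most recent call last):
ValueError: max() iterable argument is empty
```

Run:
```python
from h import *
s=env.read_state();i=cv2.imread("pics/w1.png");c=cam("wrist",s)
g=cv2.cvtColor(i,cv2.COLOR_BGR2GRAY)
r=g[135:215,220:300];print(s["t"],r[60,::6],r[::5,20])
ct,_=cv2.findContours(cv2.morphologyEx((r>145).astype(np.uint8),cv2.MORPH_CLOSE,np.ones((25,25))),0,2)
q=max(ct,key=cv2.contourArea);b=cv2.minAreaRect(q);print("white",b)
P=np.array([onz(c,p+np.array([220,135]),40) for p in cv2.boxPoints(b)]);print(P,P.mean(0),np.linalg.norm(P-np.roll(P,1,0),axis=1))
m=(r<40).astype(np.uint8);m[:28]=0;ct,_=cv2.findContours(m,0,2);q=max(ct,key=cv2.contourArea)
x,y,w,h=cv2.boundingRect(q);print("dark",x+220,y+135,w,h)
u=(x+220+w/2-.5, y+135+h-.5-w/2);print("knob top",onz(c,u,85),onz(c,(u[0]-w/2,u[1]),85)-onz(c,(u[0]+w/2,u[1]),85))
print("tool delta to (545,-45,225)",totool((545,-45,225)))
```

```text
1.4 [117 120 120 160 160 160  98 158 161 159 159 123 123 117] [123 120 119  73 159 160 160 159 160 160 160 161 161 130 120 123]
white ((30.437931060791016, 39.444828033447266), (48.38694763183594, 61.540679931640625), 86.633544921875)
[[ 477.56 -226.18   40.  ]
 [ 492.6  -291.85   40.  ]
 [ 438.5  -305.78   40.  ]
 [ 422.41 -236.62   40.  ]] [ 457.77 -265.11   40.  ] [56.12 67.37 55.87 71.  ]
dark 247 169 19 26
knob top [ 460.3  -270.77   85.  ] [-3.07 18.29  0.  ]
tool delta to (545,-45,225) [ 119.15 -206.32  -23.63]
```

```bash
python3 steer.py '[[24,-41,-5,0,0,0],[48,-83,-10,0,0,0],[72,-124,-15,0,0,0],[96,-165,-20,0,0,0],[119,-206,-24,0,0,0],[119,-206,-24,0,0,0],[119,-206,-24,0,0,0]]' 0
python3 - <<'E'
from h import *
s=env.read_state();i=optics.camera("wrist")[:,:,::-1];cv2.imwrite("pics/w2.png",i);np.save("pics/w2.npy",np.r_[s["ee_pos"],s["tcp_rot"]])
E
```

```text
t: 2.28
ee_pos: [544.9, -46.1, 225.4]
tcp_rot: [0.997, 0.082, -0.0, 0.0]
force: [0.2, -1.3, -0.6]
opening: 0.2
gripper_force: 0.0
```

View pics/w2.png

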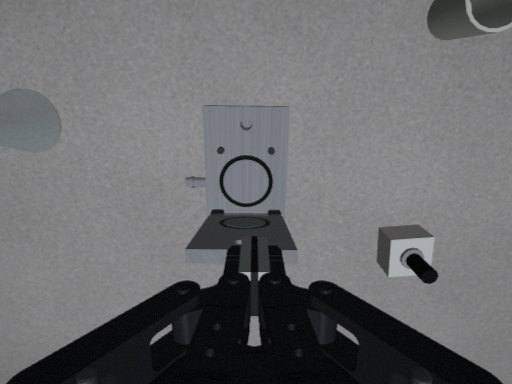

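The wrist view shows the lower half with its hole at (247,125) and the ring centred at (246,180). The upright lid's inner face runs down to the edge at row 250, and its end face covers rows 250 to 262, columns 187 to 296. Next I'll work out the holder's pose and the lid angle.

Run:
```python
from h import *
a=np.load("pics/w2.npy");s=dict(ee_pos=a[:3],tcp_rot=a[3:]);c=cam("wrist",s)
i=cv2.imread("pics/w2.png");g=cv2.cvtColor(i,cv2.COLOR_BGR2GRAY)
# ring
m=np.zeros_like(g);m[150:210,214:278]=(g[150:210,214:278]<60)
ct,_=cv2.findContours(m,0,2);q=max(ct,key=cv2.contourArea);e=cv2.fitEllipse(q);print("ring",e)
# plungers
for (x,y) in((220,150),(271,150)):
    r=g[y-6:y+7,x-6:x+7].astype(float);w=np.clip(110-r,0,None);yy,xx=np.mgrid[-6:7,-6:7];print("pl",x+(w*xx).sum()/w.sum(),y+(w*yy).sum()/w.sum(),onz(c,(x+(w*xx).sum()/w.sum(),y+(w*yy).sum()/w.sum()),34))
print(g[104:146:2,247]);print(g[116:134,238:258])
rc=onz(c,e[0],34);hc=onz(c,(247,125),34);d=hc-rc;print("ring",rc,"hole",hc,np.linalg.norm(d),"yaw",np.arctan2(d[1],d[0]))
fl,fr=onz(c,(204,106),34),onz(c,(288.5,106),34);print("far edge",fl,fr,np.linalg.norm(fl-fr))
yaw=np.arctan2(-(fl-fr)[0],(fl-fr)[1]);print("yaw edge",yaw)
for n,yaw in(("r",np.arctan2(d[1],d[0])),):
  ex=np.array([np.cos(yaw),np.sin(yaw),0]);ey=np.array([-ex[1],ex[0],0])
  H=hc-115*ex;H[2]=42;print("hinge",H)
  for u in((241,250),(241,262)):
    o,dd=ray(c,u);t=((H-o)@ey)/(dd@ey) if abs(dd@ey)>1e-2 else None
    # ray nearly in plane: intersect with cylinder r about hinge axis
    r=np.hypot(135,6);A=np.array([dd@ex,dd[2]]);B=np.array([(o-H)@ex,o[2]-42])
    for t in np.roots([A@A,2*A@B,B@B-r*r]):
      if np.isreal(t):p=B+A*t.real;print(u,p,"ang",np.arctan2(p[1],p[0]),np.arctan2(6,135))
# top-camera check
tc=cam("top");print("top hole",onz(tc,(268.3,199.1),34))
```

```text
ring ((245.58892822265625, 180.65618896484375), (50.27600860595703, 51.774269104003906), 98.79600524902344)
pl 220.2408940397351 149.84809602649005 [558.31  -3.36  34.  ]
pl 270.897327110734 150.41069155706407 [567.65 -63.27  34.  ]
[136 110 124 123 123 125 124 124 126 126 126 126  67 106 125 125 126 124
 126 127 125]
[[127 122 122 121 120 121 124 127 125 124 125 125 125 125 125 122 124 125
  122 121]
 [127 122 122 121 119 120 124 127 125 124 124 125 125 123 122 121 125 124
  122 123]
 [127 124 122 122 121 121 124 125 122 124 124 123 123 124 122 123 124 125
  122 120]
 [127 123 124 122 120 123 124 124 124 126 125 121 122 124 123 121 124 124
  122 121]
 [127 123 122 120 120 123 123 124 123 126 124 120 120 122 123 121 123 125
  121 121]
 [125 124 117 108 115 121 123 123 124 126 124 121 120 119 121 121 123 124
  121 121]
 [127 122 101  91 112 123 124 124 126 126 123 122 123 118 116 121 124 124
  121 122]
 [128 123  96  79 108 123 124 124 125 126 123 122 123 119 116 121 125 125
  120 121]
 [127 122  96  79 108 123 124 124 124 126 123 122 125 109 107 121 125 124
  121 122]
 [127 122  99  
[... 591 characters left out ...]
22 122 120 121 125 129 125 125 125 124 122 124 120 122 124 124
  121 123]
 [128 124 123 122 120 120 125 126 126 125 127 125 123 124 121 122 125 124
  122 121]]
ring [525.57 -39.24  34.  ] hole [592.28 -30.36  34.  ] 67.3030889981269 yaw 0.13229002646602922
far edge [605.14  21.48  34.  ] [621.07 -73.83  34.  ] 96.63277530470056
yaw edge 0.165605476264571
hinge [478.29 -45.53  42.  ]
(241, 250) [-96.59 -94.51] ang -2.367059267521709 0.04441521524691083
(241, 250) [ 28.79 132.03] ang 1.3560653994484568 0.04441521524691083
(241, 262) [-109.83  -78.73] ang -2.5196706739490087 0.04441521524691083
(241, 262) [ 18.92 133.8 ] ang 1.4303360800842393 0.04441521524691083
top hole [593.92 -30.38  34.  ]
```

```bash
python3 steer.py '[[-50,-5,0,0,0,0],[-98,-9,0,0,0,0],[-98,-9,0,0,0,0],[-98,-9,26,0,0,0],[-98,-9,52,0,0,0],[-98,-9,77,0,0,0],[-98,-9,77,0,0,0]]'
python3 - <<'E'
from h import *
for th in(1.4,1.25,1.1,.95,.8,.65,.5,.4,.3,.2,.12,.06,.03):
    r=95+8*(1.4-th)/1.4;x=r*np.cos(th)-6*np.sin(th)-11;z=42+r*np.sin(th)+6*np.cos(th)+11
    print(th,"dx",round(x+35,1),"dz",round(148-z,1))
s=env.read_state();H=np.array([481.4,-47.8,0]);e=R.from_euler("z",.155).as_matrix();print((s["ee_pos"]-H)@e)
i=optics.camera("scene")[:,:,::-1];cv2.imwrite("pics/s1.png",cv2.resize(i[100:260,100:340],None,fx=3,fy=3))
E
```

```text
t: 3.2
ee_pos: [446.6, -52.9, 147.3]
tcp_rot: [0.997, 0.082, -0.002, -0.0]
force: [-0.5, 0.2, -0.1]
opening: 0.2
gripper_force: 0.0
1.4 dx 34.2 dz 0.4
1.25 dx 48.5 dz 2.1
1.1 dx 62.5 dz 6.1
0.95 dx 75.9 dz 12.1
0.8 dx 88.3 dz 20.2
0.65 dx 99.4 dz 30.1
0.5 dx 109.0 dz 41.7
0.4 dx 114.4 dz 50.3
0.3 dx 119.0 dz 59.3
0.2 dx 122.6 dz 68.9
0.12 dx 124.9 dz 76.8
0.06 dx 126.1 dz 82.9
0.03 dx 126.6 dz 85.9
[-35.22   0.3  147.34]
```

View pics/s1.png

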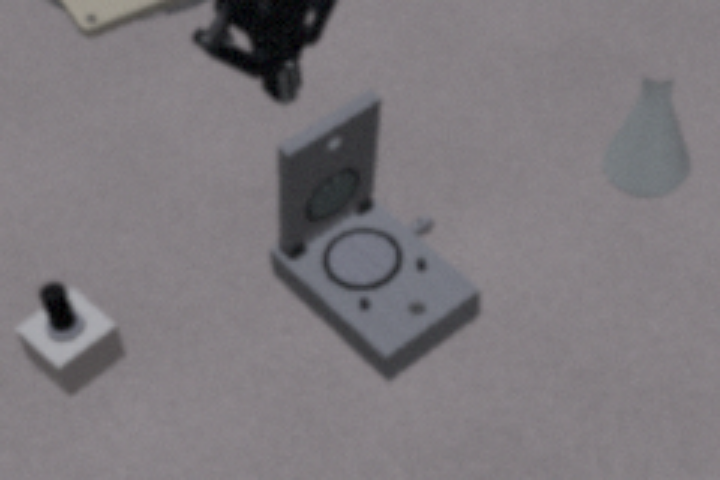

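The scene crop shows the closed fingers at (285,85), behind the upright lid at (330,165) on the robot side. I'll swing it down.

```bash
python3 steer.py '[[15,0,0,0,0,0],[30,0,0,0,0,0],[41,0,1,0,0,0],[52,0,3,0,0,0],[62,0,6,0,0,0],[72,0,10,0,0,0],[81,0,15,0,0,0],[88,0,20,0,0,0],[94,0,25,0,0,0],[99,0,30,0,0,0]]'
python3 steer.py '[[5,0,6,0,0,0],[10,0,12,0,0,0],[15,0,20,0,0,0],[20,0,29,0,0,0],[23,0,38,0,0,0],[25,0,45,0,0,0],[26,0,49,0,0,0],[27,0,52,0,0,0],[27,0,53,0,0,0]]'
```

```text
t: 4.5
ee_pos: [545.2, -35.8, 118.2]
tcp_rot: [0.997, 0.083, -0.0, -0.0]
force: [0.4, -0.0, 1.6]
opening: -0.0
gripper_force: 0.4
t: 5.62
ee_pos: [571.4, -31.4, 65.5]
tcp_rot: [0.997, 0.083, -0.0, -0.0]
force: [-0.2, -0.3, 0.5]
opening: -0.2
gripper_force: 0.2
```

```bash
python3 steer.py '[[0,0,1,0,0,0],[0,0,2,0,0,0],[0,0,3,0,0,0],[0,0,3,0,0,0]]'
python3 - <<'E'
from h import *
print(env.read_state()["force"],proj(cam("top"),(590,-30,50)))
E
```

```text
t: 6.12
ee_pos: [571.5, -31.4, 62.6]
tcp_rot: [0.997, 0.083, -0.0, 0.0]
force: [-0.2, -1.0, -0.0]
opening: -0.3
gripper_force: 0.1
[-0.15 -1.03 -0.03] [268.33 200.56]
```

```bash
python3 steer.py '[[0,0,1,0,0,0],[0,0,2,0,0,0],[0,0,2,0,0,0]]'
python3 - <<'E'
from h import *
print(env.read_state()["force"])
i=optics.camera("wrist")[:,:,::-1];cv2.imwrite("pics/w3.png",i)
E
```

```text
t: 6.5
ee_pos: [571.4, -31.4, 60.5]
tcp_rot: [0.997, 0.083, -0.0, -0.0]
force: [-0.6, -0.2, 1.2]
opening: -0.1
gripper_force: 0.0
[-0.64 -0.19  1.24]
```

View pics/w3.png

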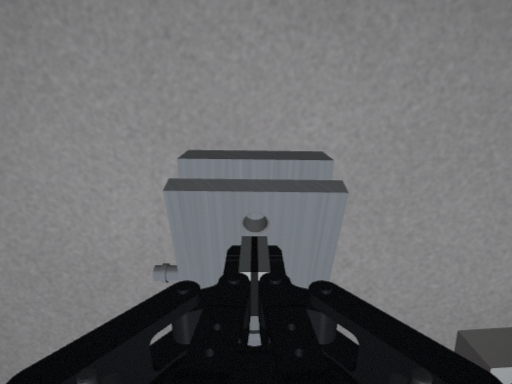

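The picture shows the lid's far end at (166..346, 185), the hole at (255,222), and the base's far edge at (180..331, 155). I'll check what lid angle this corresponds to.

Run:
```python
from h import *
s=env.read_state();c=cam("wrist",s);e=R.from_euler("z",.155).as_matrix();H=np.array([481.4,-47.8,42])
f=lambda x,y,z:proj(c,H+e@np.array([x,y,z]))
print("base far",f(135,50,-8),f(135,-50,-8),f(135,50,-42))
for th in(0.06,.15,.3,.4):
    k=lambda r,y,h:f(r*np.cos(th)-h*np.sin(th),y,r*np.sin(th)+h*np.cos(th))
    print(th,k(135,45,6),k(135,-45,6),k(135,45,-6),"hole",k(115,0,6))
print("tip",proj(c,s["ee_pos"]-[0,0,11]))
```

```text
base far [178.95 155.7 ] [336.11 157.51] [190.08 147.25]
0.06 [178.33 164.11] [337.57 165.93] [183.14 158.71] hole [257.46 197.79]
0.15 [172.94 172.33] [343.4  174.27] [178.26 164.2 ] hole [257.61 206.44]
0.3 [162.83 193.46] [354.22 195.58] [168.99 179.73] hole [257.83 226.54]
0.4 [155.33 213.65] [362.13 215.91] [162.02 195.45] hole [257.95 244.31]
tip [253.17 229.47]
```

Run:
```python
from h import *
s=env.read_state();c=cam("wrist",s);Rt=R.from_quat(s["tcp_rot"])
for x in(-11,0,11):
    print(x,[(z,proj(c,s["ee_pos"]+Rt.apply([x,0,z])).round(0)) for z in(-13,-5,0,5,11)])
g=cv2.cvtColor(cv2.imread("pics/w3.png"),cv2.COLOR_BGR2GRAY);print(g[205:285:2,[247,262,256]].T)
```

```text
-11 [(-13, array([253., 265.])), (-5, array([253., 258.])), (0, array([253., 254.])), (5, array([253., 250.])), (11, array([253., 245.]))]
0 [(-13, array([253., 248.])), (-5, array([253., 241.])), (0, array([253., 237.])), (5, array([253., 234.])), (11, array([253., 229.]))]
11 [(-13, array([253., 230.])), (-5, array([253., 224.])), (0, array([253., 220.])), (5, array([253., 217.])), (11, array([253., 213.]))]
[[123 120 121 123 121 115  88  68  69  71  70  70  76 119 123 122  56  58
   58  56  58  57  59  58  57  56  57  56  56  57  58  59  56  58 171 147
   29  13  11   9]
 [122 122 122 121 120 120 109  62  62  62  62  62  63 113 119 123  57  57
   57  57  57  58  58  55  58  58  56  58  57  57  57  57  57  57 170  81
    7  11  13   7]
 [125 121 124 123 121 121 124 103  72  71  72  74  71  71 119 123   6   9
   12   9   5   9  11  11   8   9   8   4  10   7   9  10   9   7  37  36
   36  39  36  37]]
```

```bash
cat > lid.py <<'E'
from h import *
from scipy.optimize import brentq
s=env.read_state();c=cam("wrist",s);g=cv2.cvtColor(optics.camera("wrist"),cv2.COLOR_RGB2GRAY)
col=g[120:235,200:235].mean(1);d=np.diff(col);e=R.from_euler("z",.155).as_matrix();H=np.array([481.4,-47.8,42])
rows=120+np.where(d>18)[0]+.5
print("force",s["force"],"ee",s["ee_pos"],"bright edges",rows,"dark",120+np.where(d<-18)[0])
f=lambda th:proj(c,H+e@np.array([135*np.cos(th)-6*np.sin(th),25,135*np.sin(th)+6*np.cos(th)]))[1]
for r in rows:
    try: print(r,"theta",brentq(lambda t:f(t)-r,-.1,.6))
    except ValueError: pass
E
python3 lid.py; python3 steer.py '[[0,0,2,0,0,0],[0,0,4,0,0,0],[0,0,4,0,0,0]]'; python3 lid.py
```

```text
force [-0.28  0.37 -0.24] ee [571.38 -31.42  60.5 ] bright edges [158.5 190.5] dark [149 150 178]
158.5 theta -0.04185743953695897
190.5 theta 0.279965036618054
t: 6.98
ee_pos: [571.3, -31.4, 56.4]
tcp_rot: [0.997, 0.083, -0.0, -0.0]
force: [-0.3, 0.7, 0.7]
opening: 0.2
gripper_force: 0.0
force [-0.34  0.74  0.69] ee [571.32 -31.4   56.37] bright edges [159.5 187.5] dark [150 175 176]
159.5 theta -0.04767313251115208
187.5 theta 0.2461774464790402
```

The lid follows the push one to one, so the shut fingertips really sit about 16 mm behind the TCP, not 11 mm ahead of it. I'll carry on down in small steps until the plungers resist, which also calibrates the tip height.

```bash
python3 steer.py '[[0,0,3,0,0,0],[0,0,6,0,0,0],[0,0,9,0,0,0],[0,0,12,0,0,0],[0,0,12,0,0,0]]'; python3 lid.py; python3 steer.py '[[0,0,2,0,0,0],[0,0,4,0,0,0],[0,0,4,0,0,0]]';python3 lid.py
```

```text
t: 7.65
ee_pos: [571.2, -31.4, 44.2]
tcp_rot: [0.997, 0.083, -0.0, -0.0]
force: [-0.5, 0.6, -0.1]
opening: 0.1
gripper_force: 0.0
force [-0.52  0.62 -0.09] ee [571.2  -31.4   44.25] bright edges [163.5 178.5] dark [152 153 170]
163.5 theta -0.04945483293071962
178.5 theta 0.13228834334803952
t: 8.07
ee_pos: [571.4, -31.4, 40.4]
tcp_rot: [0.997, 0.083, -0.0, -0.0]
force: [-0.9, -0.8, 0.1]
opening: -0.4
gripper_force: 0.0
force [-0.94 -0.77  0.09] ee [571.4  -31.41  40.45] bright edges [165.5 176.5 177.5] dark [154 169 170]
165.5 theta -0.04577651878974354
176.5 theta 0.09366096191374608
177.5 theta 0.10284496062053357
```

```bash
python3 steer.py '[[0,0,2,0,0,0],[0,0,3,0,0,0],[0,0,3,0,0,0]]'; python3 lid.py; python3 steer.py '[[0,0,1,0,0,0],[0,0,2,0,0,0],[0,0,2,0,0,0]]';python3 lid.py
```

```text
t: 8.5
ee_pos: [571.8, -31.4, 37.9]
tcp_rot: [0.997, 0.083, 0.0, 0.0]
force: [-0.3, 0.7, 3.4]
opening: -0.3
gripper_force: 1.9
force [-0.3   0.73  3.4 ] ee [571.81 -31.41  37.9 ] bright edges [166.5 167.5 176.5 177.5] dark [155 156 170]
166.5 theta -0.059796884922083765
167.5 theta -0.0412456323390894
176.5 theta 0.07371810520936921
177.5 theta 0.08338325345088475
t: 8.93
ee_pos: [572.0, -31.4, 36.0]
tcp_rot: [0.997, 0.083, 0.001, 0.0]
force: [-0.0, 1.2, 6.5]
opening: 0.1
gripper_force: 2.9
force [-0.02  1.25  6.54] ee [572.02 -31.38  36.03] bright edges [167.5 168.5 176.5] dark [156 157 170]
167.5 theta -0.06254619521662604
168.5 theta -0.04415749331262615
176.5 theta 0.05996037649523544
```

The plungers resist at TCP z≈38, and the lid angle there is 0.06. That puts the tip 15.5 mm behind the TCP when shut. Next I'll lift and measure the lid hole from above.

```bash
python3 steer.py '[[0,0,-20,0,0,0],[0,0,-60,0,0,0],[0,0,-110,0,0,0],[0,0,-110,0,0,0]]' 85
python3 - <<'E'
from h import *
s=env.read_state();c=cam("wrist",s);i=optics.camera("wrist")[:,:,::-1];cv2.imwrite("pics/w4.png",i);g=cv2.cvtColor(i,cv2.COLOR_BGR2GRAY)
u=proj(c,(595,-30,55)).round().astype(int);print(s["ee_pos"],u,s["force"])
np.save("pics/w4.npy",np.r_[s["ee_pos"],s["tcp_rot"]])
r=g[u[1]-30:u[1]+30,u[0]-30:u[0]+30]
ct,_=cv2.findContours((r<103).astype(np.uint8),0,2)
for q in ct:
    if cv2.contourArea(q)>15:
        b=cv2.boundingRect(q);m=(b[0]+u[0]-30+b[2]/2-.5,b[1]+u[1]-30+b[3]/2-.5);print(b,m,onz(c,m,54.5), 13*292.66/ (np.linalg.inv(c[1])@np.r_[595,-30,54.5,1])[2])
a=cv2.resize(i[u[1]-50:u[1]+50,u[0]-65:u[0]+65],None,fx=6,fy=6,interpolation=cv2.INTER_NEAREST);cv2.imwrite("pics/w4c.png",a)
E
```

```text
t: 9.48
ee_pos: [574.4, -31.7, 150.5]
tcp_rot: [0.997, 0.083, 0.004, 0.001]
force: [0.7, 0.9, -0.5]
opening: 72.2
gripper_force: 0.0
[574.4  -31.67 150.51] [255 168] [ 0.74  0.87 -0.5 ]
(21, 27, 16, 14) (np.float64(253.5), np.float64(171.5)) [591.9  -28.97  54.5 ] 14.643493199629228
(0, 2, 60, 10) (np.float64(254.5), np.float64(144.5)) [615.66 -25.87  54.5 ] 14.643493199629228
```

View pics/w4c.png

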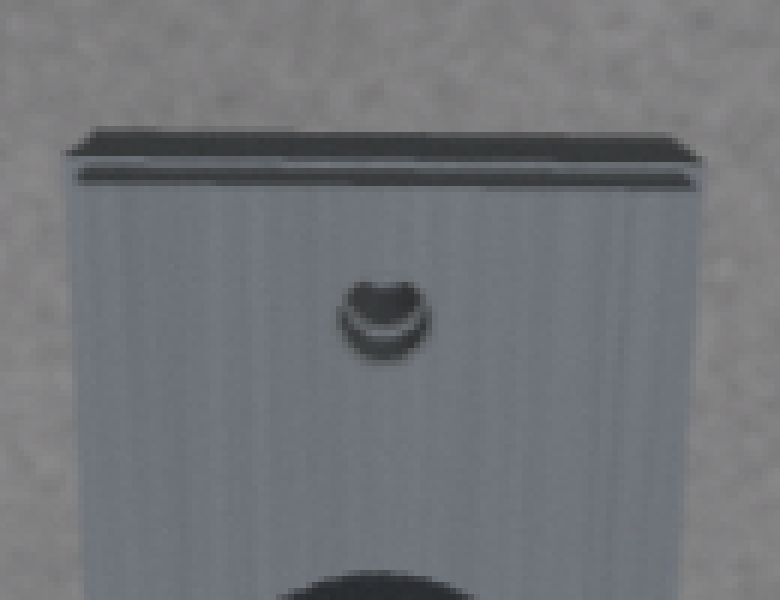

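The crop shows the lid shut down onto the plungers, its end parallel to the base. The lid hole's mouth is centred at (384,317), full-image (253.5,170.3), which gives about (593,-29,54.5). Next I'll go above the pin.

```bash
python3 steer.py '[[-25,36,0,0,0,0],[-50,72,0,0,0,0],[-75,108,0,0,0,0],[-100,144,0,0,0,0],[-126,180,0,0,0,0],[-151,216,0,0,0,0],[-151,216,0,0,0,0],[-151,216,0,0,0,0],[-151,216,0,0,0,0]]' 85
cat > pin.py <<'E'
from h import *
s=env.read_state();c=cam("wrist",s);i=optics.camera("wrist")[:,:,::-1];cv2.imwrite("pics/w5.png",i);g=cv2.cvtColor(i,cv2.COLOR_BGR2GRAY)
print(s["ee_pos"],s["tcp_rot"],s["opening"])
u=proj(c,(460.5,-270,85)).round().astype(int)
r=g[u[1]-40:u[1]+40,u[0]-40:u[0]+40]
n,l,st,ce=cv2.connectedComponentsWithStats((r<40).astype(np.uint8))
k=1+np.argmax(st[1:,4]);x,y,w,h,_=st[k];x+=u[0]-40;y+=u[1]-40;print("knob box",x,y,w,h)
m=(x+w/2-.5,y+h-.5-w/2);p=onz(c,m,85);e=onz(c,(x-.5,m[1]),85)-onz(c,(x+w-.5,m[1]),85);print("knob top",p,"diam",np.linalg.norm(e),"tool",totool(p,s))
E
python3 pin.py
```

```text
t: 10.65
ee_pos: [458.3, -268.4, 145.2]
tcp_rot: [0.997, 0.083, -0.0, -0.0]
force: [-0.6, 0.0, -0.4]
opening: 85.0
gripper_force: 0.0
[ 458.3  -268.37  145.22] [ 1.    0.08 -0.   -0.  ] 85.00117069098181
knob box 246 179 23 34
knob top [ 460.44 -270.88   85.  ] diam 18.16871614745705 tool [ 1.73  2.87 60.22]
```

```bash
python3 steer.py '[[1.7,2.9,10,0,0,0],[1.7,2.9,40,0,0,0],[1.7,2.9,75,0,0,0],[1.7,2.9,105,0,0,0],[1.7,2.9,111,0,0,0],[1.7,2.9,111,0,0,0]]'; python3 steer.py '[[0,0,0,0,0,0],[0,0,0,0,0,0],[0,0,0,0,0,0],[0,0,0,0,0,0],[0,0,0,0,0,0],[0,0,0,0,0,0]]' 10 80
```

```text
t: 11.45
ee_pos: [460.6, -271.8, 34.5]
tcp_rot: [0.997, 0.083, -0.0, -0.0]
force: [0.2, 1.2, 1.0]
opening: 85.2
gripper_force: 0.0
t: 12.2
ee_pos: [460.6, -272.0, 35.3]
tcp_rot: [0.997, 0.083, 0.0, 0.0]
force: [-0.5, 1.7, 6.0]
opening: 18.2
gripper_force: 77.8
```

```bash
python3 steer.py '[[0,0,-5,0,0,0],[0,0,-20,0,0,0],[0,0,-45,0,0,0],[0,0,-70,0,0,0],[0,0,-90,0,0,0],[0,0,-90,0,0,0],[0,0,-90,0,0,0]]'
python3 - <<'E'
from h import *
s=env.read_state();i=optics.camera("wrist")[:,:,::-1];cv2.imwrite("pics/w6.png",i);np.save("pics/w6.npy",np.r_[s["ee_pos"],s["tcp_rot"]])
c=cam("wrist",s);print(s["ee_pos"],s["force"],s["opening"],s["gripper_force"],"tip exp",proj(c,s["ee_pos"]+[0,0,-31]),"collar",proj(c,s["ee_pos"]+[0,0,5]))
cv2.imwrite("pics/w6c.png",cv2.resize(i[130:290,160:350],None,fx=3.7,fy=3.7,interpolation=cv2.INTER_NEAREST))
E
```

```text
t: 13.08
ee_pos: [460.1, -271.8, 124.4]
tcp_rot: [0.997, 0.083, -0.0, -0.0]
force: [0.1, 0.1, -1.2]
opening: 18.3
gripper_force: 78.1
[ 460.09 -271.75  124.43] [ 0.11  0.08 -1.23] 18.30295764389397 78.06301474571228 tip exp [253.27 217.27] collar [253.09 241.2 ]
```

View pics/w6c.png

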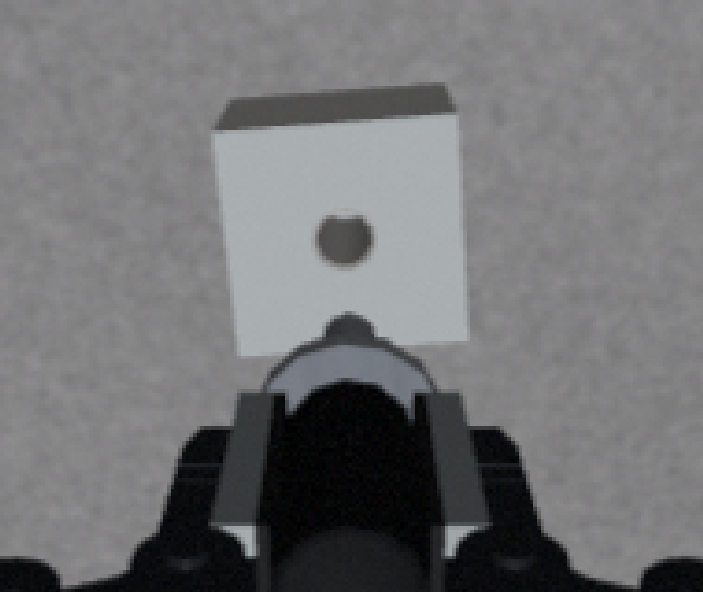

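Run:
```python
from h import *
a=np.load("pics/w6.npy");s=dict(ee_pos=a[:3],tcp_rot=a[3:]);c=cam("wrist",s);Rt=R.from_quat(s["tcp_rot"])
g=cv2.cvtColor(cv2.imread("pics/w6.png"),cv2.COLOR_BGR2GRAY)
print("stand hole",onz(c,(252.5,194.4),40))
print(g[208:240,254])
for x0 in(-2,-1,0,1,2):
    f=lambda x,z:proj(c,s["ee_pos"]+Rt.apply([x,0,z]))[1].round(1)
    # tip radius ~2-5; z collars: bottom -5, top -10
    print(x0,"collar bottom rim",f(x0+15,-5),"collar top rim",f(x0+15,-10),"knob base",f(x0+10,-10),"tip r3",f(x0+3,31),"shank r5 at 26",f(x0+5,26))
```

```text
stand hole [ 459.24 -271.05   40.  ]
[173 172 173 173 172 174 119  67  59  58  57  58  59  59  64 111 121 124
 125 123 124 125 123 123  73  25  11   6   8   3   8   9]
-2 collar bottom rim 220.5 collar top rim 224.1 knob base 232.4 tip r3 215.9 shank r5 at 26 216.0
-1 collar bottom rim 218.9 collar top rim 222.4 knob base 230.7 tip r3 214.6 shank r5 at 26 214.6
0 collar bottom rim 217.2 collar top rim 220.7 knob base 229.1 tip r3 213.3 shank r5 at 26 213.3
1 collar bottom rim 215.6 collar top rim 219.1 knob base 227.4 tip r3 211.9 shank r5 at 26 211.9
2 collar bottom rim 213.9 collar top rim 217.4 knob base 225.8 tip r3 210.6 shank r5 at 26 210.5
```

The pin is held upright. In the crop the collar is centred at column 350, the tip shows at (349,313), and the empty stand hole is at (344,240). Next I'll carry it to just above the lid hole.

```bash
python3 steer.py '[[28,-36,0,0,0,0],[57,-72,0,0,0,0],[86,-108,0,0,0,0],[115,-144,0,0,0,0],[144,-180,0,0,0,0],[165,-205,0,0,0,0],[172.5,-217,0,0,0,0],[172.5,-217,0,0,0,0],[172.5,-217,0,0,0,0],[172.5,-217,0,0,0,0]]'
python3 - <<'E'
from h import *
s=env.read_state();i=optics.camera("wrist")[:,:,::-1];cv2.imwrite("pics/w7.png",i);np.save("pics/w7.npy",np.r_[s["ee_pos"],s["tcp_rot"]])
c=cam("wrist",s);g=cv2.cvtColor(i,cv2.COLOR_BGR2GRAY);print(s["ee_pos"],s["force"],"hole exp",proj(c,(593,-29,54.5)))
print(g[188:230:1,254]);print(g[204,238:272]);print(g[200,238:272]);print(g[196,238:272])
E
```

```text
t: 14.38
ee_pos: [594.2, -30.5, 124.5]
tcp_rot: [0.997, 0.082, -0.0, 0.0]
force: [-0.7, -0.1, -1.3]
opening: 18.3
gripper_force: 78.3
[594.17 -30.55 124.53] [-0.71 -0.13 -1.3 ] hole exp [251.31 200.02]
[125 126 126 124 125 115  76  59  54  57  68  98 121 127  91  64  59  63
  62  90 107 120 125 124 124 125  93  62  60  59  60  59  63  64  67 115
 126 129 127 129 128 128]
[121 121 124 123 122 117  98  74  65  66  66  66  67  68  64  64  59  58
  54  59  88 113 122 125 126 128 126 125 125 122 123 124 127 126]
[120 123 125 123 119  93  65  76 107 120 118 118 117 113 113 115 121 124
 112  80  53  85 115 124 125 126 127 126 123 123 123 124 127 126]
[121 122 124 125 122 121 119 104  75  64  66  64  63  61  60  60  54  54
  55  91 120 123 124 125 124 126 128 128 124 122 122 125 125 127]
```

```bash
python3 steer.py '[[0.2,-1.8,5,0,0,0],[0.2,-1.8,20,0,0,0],[0.2,-1.8,34,0,0,0],[0.2,-1.8,38,0,0,0],[0.2,-1.8,41,0,0,0],[0.2,-1.8,44,0,0,0],[0.2,-1.8,47,0,0,0],[0.2,-1.8,47,0,0,0]]'; python3 steer.py '[[0,0,3,0,0,0],[0,0,6,0,0,0],[0,0,9,0,0,0],[0,0,12,0,0,0],[0,0,12,0,0,0]]'
```

```text
t: 15.42
ee_pos: [594.6, -27.6, 77.6]
tcp_rot: [0.997, 0.083, -0.0, -0.0]
force: [-0.4, -0.2, -0.9]
opening: 18.4
gripper_force: 78.2
t: 16.05
ee_pos: [594.4, -27.6, 65.3]
tcp_rot: [0.997, 0.083, -0.0, -0.0]
force: [-0.3, -0.3, -1.0]
opening: 18.1
gripper_force: 78.2
```

The tip has passed through the lid hole with no contact. I'll correct y by about 1 mm and continue into the lower hole.

```bash
python3 steer.py '[[0,0.9,0,0,0,0],[0,0.9,3,0,0,0],[0,0.9,6,0,0,0],[0,0.9,9,0,0,0],[0,0.9,11,0,0,0],[0,0.9,11,0,0,0]]'; python3 steer.py '[[0,0,2,0,0,0],[0,0,4,0,0,0],[0,0,6,0,0,0],[0,0,6,0,0,0]]'
```

```text
t: 16.8
ee_pos: [594.6, -28.5, 54.4]
tcp_rot: [0.997, 0.083, -0.0, -0.0]
force: [-0.2, -0.2, -1.7]
opening: 17.8
gripper_force: 78.2
t: 17.3
ee_pos: [595.1, -28.5, 48.8]
tcp_rot: [0.997, 0.083, 0.0, 0.0]
force: [-0.0, -0.9, 0.7]
opening: 18.5
gripper_force: 78.3
```

```bash
python3 steer.py '[[0,0,1,0,0,0],[0,0,2,0,0,0],[0,0,3,0,0,0],[0,0,3,0,0,0]]'; python3 steer.py '[[0,0,1,0,0,0],[0,0,2,0,0,0],[0,0,3,0,0,0],[0,0,3,0,0,0]]'
```

```text
t: 17.8
ee_pos: [595.3, -28.5, 45.8]
tcp_rot: [0.997, 0.083, 0.001, 0.0]
force: [1.9, 1.7, 4.8]
opening: 17.8
gripper_force: 78.3
t: 18.3
ee_pos: [595.5, -28.5, 43.3]
tcp_rot: [0.997, 0.083, 0.001, 0.0]
force: [0.4, 0.8, 8.2]
opening: 18.4
gripper_force: 78.9
```

```bash
python3 steer.py '[[0,0,1,0,0,0],[0,0,2,0,0,0],[0,0,2,0,0,0],[0,0,2,0,0,0]]'; python3 steer.py '[[0,0,1,0,0,0],[0,0,2,0,0,0],[0,0,2,0,0,0],[0,0,2,0,0,0]]'
```

```text
t: 18.8
ee_pos: [595.6, -28.5, 42.9]
tcp_rot: [0.997, 0.083, 0.001, 0.0]
force: [-5.0, 1.9, 23.4]
opening: 18.1
gripper_force: 80.5
t: 19.3
ee_pos: [595.8, -28.5, 42.6]
tcp_rot: [0.997, 0.083, 0.001, 0.0]
force: [-10.4, 2.3, 39.2]
opening: 18.0
gripper_force: 82.3
```

It has reached the hard stop at the expected height. I'll ease the push to about 25 N and check by eye.

```bash
python3 steer.py '[[0,0,-1,0,0,0],[0,0,-1.6,0,0,0],[0,0,-1.6,0,0,0],[0,0,-1.6,0,0,0]]'; python3 lid.py
python3 - <<'E'
from h import *
i=optics.camera("wrist")[:,:,::-1];j=optics.camera("scene")[:,:,::-1]
cv2.imwrite("pics/f.png",np.hstack([cv2.resize(i[130:290,160:350],(475,400)),cv2.resize(j[130:260,170:275],(323,400))]))
E
```

```text
t: 19.8
ee_pos: [595.7, -28.5, 42.9]
tcp_rot: [0.997, 0.083, 0.001, 0.0]
force: [-5.0, 1.8, 27.5]
opening: 17.9
gripper_force: 81.2
force [-4.99  1.77 27.55] ee [595.68 -28.48  42.89] bright edges [203.5 204.5 212.5] dark [187 188 205]
203.5 theta -0.07840914242731764
204.5 theta -0.06452436837495104
212.5 theta 0.024538905198599366
```

View pics/f.png

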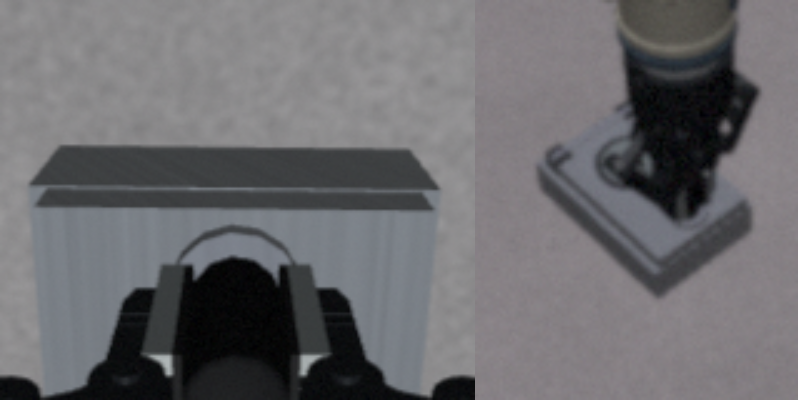

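The final view shows the collar flat on the lid at (237,232), with only a thin gap between the halves. The force rose steeply at the hard stop and is held at 27 N.

```bash
python3 -c "
from workcell import env, optics
print(env.sign_off())"
```

```text
the job is handed in; nothing more can be done
None
```

I swung the lid down and pushed the pin through both holes to the hard stop. I handed the job in at about 20 s with the knob gripped at 81 N and pressed down at about 27 N. The flask, bottle and beaker were not touched.

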